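# Lower a ratchet-propped drawing board to its lowest notch

## Task

The drawing board on the bench stand is propped too steeply: set it in its lowest notch. Its ratchet only goes up, so take the board by its grip bar, raise it past the last notch until it presses firmly on the sprung top stop and the pawl is thrown clear (feel for the spring and do not overstrain it), let it down flat gently without dropping it, then bring it up to the lowest notch, let it rest there and let go. Leave the other things on the bench alone.

Things in the scene. Friction and masses are not known exactly. Their poses are not given: they have to be found in the camera images.
- stand: Fixed tilting drawing stand: aluminium base plate 240 mm long (local x -85 to +155), 187 mm wide (y -112 to +75), 12 mm high. Origin on the bench under the middle of the hinge axis. Local +x points level from the hinge edge of the board to its free edge with the grip bar (away from the robot, give or take the yaw); y lies along the hinge axis. The ratchet works are on its -y side.
- hinge (a point): Middle of the board's hinge axis, 96 mm above the bench; the axis runs along the stand's local y. Let go with the pawl out, the board swings down about it at over 1.3 rad/s; no part of the way to flat needs more than 0.5 rad/s.
- grip_bar (a point): Middle of the steel grip bar (10 mm diameter, 88 mm free length, parallel to the hinge), 42 mm clear beyond the free edge of the plywood board (150x140x10 mm). Moves with the board: in the board's own frame it lies 205 mm out from the hinge axis and 6 mm above it. Pinched from above across its diameter it can turn between the pads as the board swings. Lifting the board there takes 2 to 4 N.
- board (a joint): Angle of the board (rad): 0 = flat on its rests, grows as the free edge rises; end of travel 1.43. Four notches hold it against going down, at 0.264 (the lowest), 0.456, 0.648 and 0.814; at the start it rests in one of the upper three. A notch is caught by raising the board 0.02 to 0.06 past its angle and letting it back down.
- pawl_pivot (a point): Pivot of the weighted steel pawl, 84 mm from the hinge towards the grip bar and 43 mm below it. Its tip props the toothed quadrant on the board's side; raising clicks over the teeth. Past the last notch, pressing against the top stop makes a cam throw the pawl over, and it stays clear of all teeth. In the last 0.1 rad before the board is flat a pin throws it back in, and the notches hold again.
- top_stop: Sprung plunger; its 20 mm head is at x -65, y -88 mm from its origin, which lies 6 mm under the hinge point. The cam meets it at a board angle between 0.97 and 1.22 rad that differs each time, unread. From there the load at the bar, square to the board and above its weight, grows 1 N per mm of bar travel: pawl thrown over by 6.5 N; spring overstrained at 13 N (42 N on the plunger). Stop at 8 to 10 N.
- coupon: Bystander, to be left alone: white test block with a hole, 40x52x30 mm; origin at the middle of its underside.
- ring_gauge: Bystander, to be left alone: steel ring gauge, 53 mm across, 16 mm high; origin at the middle of its underside.
- bolt: Bystander, to be left alone: steel bolt standing on its head, 46 mm high; origin at the middle of its underside.
- micrometer: Bystander, to be left alone: micrometer lying flat, 54x162x15 mm; origin at the middle of its underside.
- oilstone: Bystander, to be left alone: grey-brown oilstone, 25x100x12 mm; origin at the middle of its underside.
- v_block: Bystander, to be left alone: steel V block, 50x44x36 mm; origin at the middle of its underside.

How it is judged:
On the way, in this order (a step that is already met when the one before it is completed fails the run):
1. the board has been raised past its last notch, to over 0.96 rad (value of joint board above 0.96 rad).
2. the board has been let down flat, within 0.03 rad (value of joint board below 0.03 rad), for 0.1 s.
At the end, for the whole second after the job is handed in: the board rests still in its lowest notch, at 0.264 rad with 0.03 rad to either side, let go (value of joint board between 0.235 and 0.295 rad and velocity of joint board between -0.05 and 0.05 rad/s); the robot touches nothing.
It fails at once if the spring of the top stop is overstrained (more than 42 N on it) (contact force between anything else and top_stop above 42 N).
It fails at once if the board is dropped: within 0.22 rad of flat it falls faster than 1.1 rad/s (value of joint board below 0.22 rad and velocity of joint board below -1.1 rad/s).
It fails at once if a bystander is moved by more than 30 mm (distance of any of coupon, ring_gauge, bolt, micrometer, oilstone, v_block from where it was at the start of the episode above 0.03 m).
It also fails if it takes over 69 s, if anything falls off the work surface, if the arm or the gripper's body presses on something with over 40 N, if the wrist force passes 120 N, or if a joint passes its speed limit or range.

## Robot

A 6-joint arm with a two-finger parallel gripper is mounted at the origin on the work surface; the furniture and walls round the work are solid. World frame = base frame: x ahead of the robot, y to its left, z up, the work surface at z = 0. Lengths are in m, angles in rad, forces in N, time in s.
With the tool pointing down it reaches from about 0.2 to 0.875 m from the base axis. Payload 3.4 kg.
Tool frame: the origin (TCP) lies midway between the tips of the shut fingers; the grasp point (between the pads) lies 19 mm behind it; z points along the fingers, x is the direction in which the jaws open and shut, and the axes are right-handed (so a half turn about z gives the same grasp; the last joint's range is limited). The gripper opens to 94 mm and grips with 3 to 60 N. Pads are 16 mm wide; open, the fingers measure 119 mm over their backs; the gripper's body (75 mm by 177 mm) begins 78 mm behind the grasp point.
Start: joints at [-1.282, 0.276, 1.505, -0, 1.361, -0.121], TCP at [0.229, -0.527, 0.205] pointing down, gripper open.
Joint ranges: [-2.89, 2.89], [-0.75, 2.08], [0.22, 2.7], [-1.18, 4.32], [0.11, 2.71], [-2.7, 2.7]. Speed limits (rad/s): [2.57, 2.57, 3.14, 3.14, 3.14, 3.14].

## Interface

Orientations are given as a 3x3 rotation matrix whose columns are the frame's x, y, z axes.
In Python, from bench import bot, imaging gives the robot as it stands.
- The arm moves only by the tool arm_command, never from a script. Its argument "moves" is a list of rows, each an object with "twist": the turn, a rotation vector about the tool's x, y, z in rad, a list of three; "translation": the shift along the tool's x, y, z in mm, a list of three; "fingers": the finger opening in mm, from 0 to 94. In form: [{"twist": [ax, ay, az], "translation": [x, y, z], "fingers": fingers}, ...]. A call has 1 to 20 rows; each row is the pose to reach, as a shift and turn from the pose commanded when the call began, along the tool's axes at that moment; what a row does not reach only later rows make up. A row lasts 1/10 s, in which the tool goes at most 50 mm and 8.59 degrees, less where a joint would pass 70% of its speed; a pose out of reach is approached as far as the arm can. A call with a gripper value outside its range is refused whole. The fingers move at their own pace and stop on an object; "grip_force" is the grip in N (left out, the last holds). Time passes only in rows, so rows that repeat a pose let the fingers close. It gives the time, the measured TCP pose, the force and the opening at its end, in the units of the state.
- bot.get_obs(): the state, without advancing time (a new reading comes with each control period).
- imaging.snapshot(name): name is "scene" or "top"; returns a dict with "color" (480x640x3 uint8, red, green, blue), "range_z" (480x640 float32, m along the optical axis (not along the pixel's ray), 0 where there is no reading), "fx", "fy", "cx", "cy" (pixels), "R" (3x3) and "t" (3): a world point X has camera coordinates R X + t. Camera axes: x right, y down, z forward; pixel columns grow to the right and rows downward; lengths in m; the calibration is good to about 2 mm. A picture is of the moment at which its call begins.
- bot.job_done(): hands the job in, once; it reports no verdict.
Trained networks look in the newest picture that a camera, given by its name, has taken for a name from the list of things; names that differ only in an ending like _2 or _b are one class to them, and where a whole thing is asked for, a point or a joint stands for the part that bears it (a point fixed in the world has none). Each returns a list of dicts, best first, with "p" (0 to 1); they miss things now and then, are a little off and sometimes report something else, mostly with a low value. They report only what shows in the picture. A call takes as long as a camera call.
- imaging.recognise(camera, label): "at" ([x, y, z] in m, in world coordinates, good to about 4 mm: the middle of the surface that is visible of it).
- imaging.outline_of(camera, label): "mask" (480x640 bool, what is visible of it).
- imaging.place_of(camera, label): "at" ([x, y, z] in m, in world coordinates, good to about 4 mm: a listed point, or the origin of a listed thing).
The state is a dict: "time_s": time; "joint_pos": joint angles; "qvel": joint speeds; "tau": joint torques, N m; "ee_pos": TCP position; "ee_rot": TCP orientation; "contact_force": force on the tool from outside, world axes, zero at the start; "wrist_torque": the same for the moment, N m; "opening": finger opening in m.
Only numpy, scipy, OpenCV 4.12 (cv2) and the standard library are available. Lean on these libraries where they do the work, as an engineer would, in place of code of your own. Each camera call takes 0.05 s, during which the arm holds its last target.

## Working session

There is one attempt and no reset: what is moved stays moved. The work goes in short steps, Python scripts to look and compute and a tool call to move; the robot and the scene stay as the last step left them, time stands still between calls to the robot, and variables do not carry over. Pictures are saved under pics/ and viewed, and the job is handed in when it is done.

Besides the shell and the picture viewer there is one more tool, called after "Request:" as name([rows], argument=value, ...), one row to a line, values as JSON. arm_command: Moves the arm, as the interface text tells. Its arguments: {"type":"object","properties":{"moves":{"type":"array"},"grip_force":{"type":"number"}},"required":["moves"]}

```bash
ls; mkdir -p pics; python3 - <<'E'
from bench import bot, imaging
import cv2,numpy as np
o=bot.get_obs()
for k,v in o.items(): print(k,np.round(v,4).tolist())
for c in ("scene","top"):
    s=imaging.snapshot(c); cv2.imwrite(f"pics/{c}0.png",s["color"][:,:,::-1])
    print(c,np.round(s["R"],3).tolist(),s["t"])
    for n in ("stand","hinge","grip_bar","pawl_pivot","top_stop","coupon","ring_gauge","bolt","micrometer","oilstone","v_block"):
        try:
            print(n,[(round(d["p"],2),np.round(d["at"],3).tolist()) for d in imaging.place_of(c,n)][:2])
        except Exception as e: print(n,e)
E
```

```text
pics
time_s 0.0
joint_pos [-1.282, 0.2766, 1.5061, -0.0, 1.3607, -0.1211]
qvel [0.0003, -0.001, 0.0008, -0.0005, -0.0013, 0.0013]
tau [0.0003, -40.4587, -23.723, 0.0703, 0.0345, -0.0001]
ee_pos [0.2289, -0.5269, 0.2046]
ee_rot [[0.3985, -0.9172, -0.0005], [-0.9172, -0.3985, 0.0018], [-0.0018, -0.0002, -1.0]]
contact_force [0.5068, -0.7105, 1.0882]
wrist_torque [-0.0386, 0.0019, -0.0494]
opening 0.094
scene [[-0.623, -0.782, -0.014], [-0.356, 0.3, -0.885], [0.696, -0.546, -0.466]] [0.36026159 0.23752269 1.15032792]
stand [(0.87, [0.404, 0.012, 0.005])]
hinge [(0.75, [0.399, 0.01, 0.097])]
grip_bar [(0.59, [0.586, -0.006, 0.187]), (0.53, [0.477, -0.068, 0.056])]
pawl_pivot [(0.74, [0.482, -0.07, 0.057]), (0.67, [0.406, 0.014, 0.002])]
top_stop []
coupon [(0.9, [0.408, 0.252, 0.002])]
ring_gauge [(0.62, [0.487, 0.24, 0.003])]
bolt [(0.5, [0.462, 0.308, -0.001])]
micrometer [(0.58, [0.479, 0.392, -0.003]), (0.56, [0.411, -0.303, -0.001])]
oilstone []
v_block [(0.5, [0.414, -0.301, -0.002])]
top [[-0.004, -1.0, -0.022], [-0.991, 0.007, -0.132], [0.132, 0.021, -0.991]] [0.06109501 0.50498582 1.10704331]
stand [(0.72, [0.401, 0.013, -0.0]), (0.17, [0.402, 0.254, -0.002])]
hinge [(0.68, [0.401, 0.013, 0.1])]
grip_bar [(0.8, [0.588, -0.005, 0.191])]
pawl_pivot [(0.92, [0.478, -0.07, 0.058])]
top_stop []
coupon [(0.86, [0.402, 0.252, -0.005]), (0.59, [0.401, 0.01, 0.102])]
ring_gauge [(0.73, [0.495, 0.24, 0.003])]
bolt [(0.5, [0.466, 0.308, -0.003]), (0.19, [0.4, 0.013, 0.097])]
micrometer [(0.85, [0.475, 0.397, 0.001])]
oilstone [(0.81, [0.344, -0.218, 0.001])]
v_block [(0.59, [0.403, 0.255, 0.0])]
```

View pics/scene0.png

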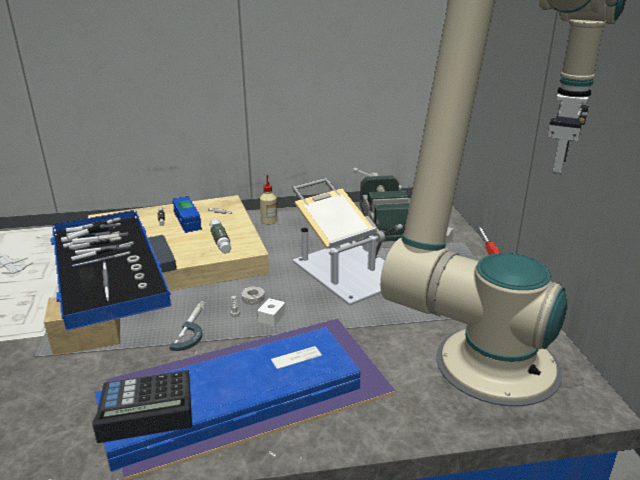

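View pics/top0.png

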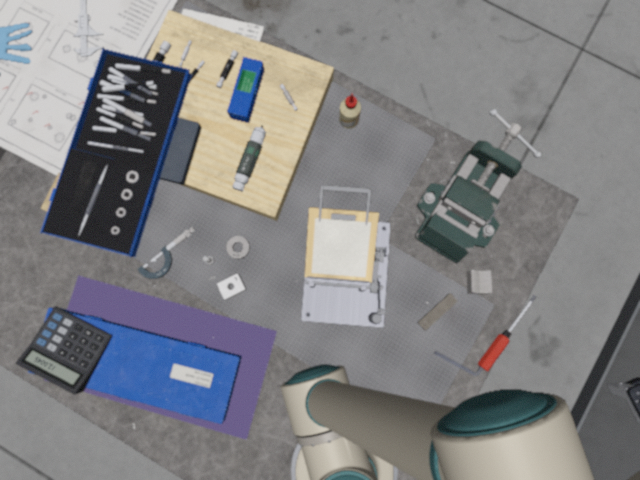

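```bash
cat > h.py <<'E'
from bench import bot, imaging
import cv2,numpy as np
def pts(s,m):
    v,u=np.nonzero(m&(s["range_z"]>0)); z=s["range_z"][v,u]
    c=np.c_[(u-s["cx"])/s["fx"]*z,(v-s["cy"])/s["fy"]*z,z]
    return (c-s["t"])@s["R"], u,v
E
python3 - <<'E'
from h import *
for c in ("top","scene"):
    s=imaging.snapshot(c)
    for l in ("grip_bar","board","stand"):
        r=imaging.outline_of(c,l)
        if not r: print(c,l,None); continue
        m=r[0]["mask"]; P,u,v=pts(s,m)
        print(c,l,r[0]["p"],m.sum(),(u.min(),u.max(),v.min(),v.max()),P.min(0).round(3),P.max(0).round(3))
        if l=="board":
            # plane fit on central part
            q=P
            for _ in range(5):
                c0=np.median(q,0); n=np.linalg.svd(q-q.mean(0))[2][2]; d=(q-q.mean(0))@n; q=q[abs(d)<max(.003,1.5*d.std())]
            n*=np.sign(n[2]); print("normal",n.round(4),"tilt",np.arccos(n[2]),"yaw",np.arctan2(-n[1],-n[0]))
    im=s["color"][:,:,::-1]
    if c=="top": cv2.imwrite("pics/crop1.png",cv2.resize(im[170:340,280:410],None,fx=4.5,fy=3.5*1,interpolation=cv2.INTER_CUBIC)[:600])
    else: cv2.imwrite("pics/crop2.png",cv2.resize(im[160:320,270:430],None,fx=3.7,fy=3.7,interpolation=cv2.INTER_CUBIC))
    g=s["color"].astype(int)
    if c=="top":
        P,u,v=pts(s,np.ones((480,640),bool))
        k=(P[:,0]>.5)&(P[:,0]<.65)&(abs(P[:,1])<.12)&(P[:,2]>.15)
        k&=(v<198)
        Q=P[k]; print(len(Q)); 
        for a in range(v[k].min(),v[k].max()+1):
            w=k&(v==a); print(a,w.sum(),u[w].min() if w.any() else '',u[w].max()if w.any() else '',P[w].mean(0).round(4) if w.any() else '')
E
```

```text
top grip_bar 0.89 5856 (np.int64(305), np.int64(385), np.int64(185), np.int64(314)) [ 0.339 -0.088 -0.005] [0.639 0.086 0.198]
top board 0.6 5702 (np.int64(305), np.int64(385), np.int64(185), np.int64(313)) [ 0.342 -0.088  0.   ] [0.594 0.081 0.198]
normal [-0.4203  0.0333  0.9068] tilt 0.4352188294795186 yaw -0.07904715698426536
top stand 0.8 9546 (np.int64(301), np.int64(389), np.int64(186), np.int64(326)) [ 0.311 -0.11  -0.003] [0.591 0.094 0.198]
294
185 7 321 327 [0.5929 0.0394 0.1921]
186 21 321 341 [0.5905 0.0256 0.1935]
187 34 321 354 [0.5881 0.0128 0.1942]
188 47 321 368 [ 0.5861 -0.0018  0.1937]
189 51 320 370 [ 0.5841 -0.0019  0.1938]
190 47 320 370 [ 0.5825 -0.004   0.1919]
191 34 320 370 [ 0.5804 -0.0156  0.1918]
192 20 320 370 [ 0.5784 -0.0232  0.1916]
193 7 320 370 [ 0.5765 -0.008   0.1915]
194 6 320 370 [ 0.5751 -0.0018  0.1892]
195 6 320 370 [ 0.5731 -0.0019  0.1891]
196 7 320 370 [ 0.5714 -0.0081  0.1872]
197 7 320 370 [ 0.5694 -0.008   0.1874]
scene grip_bar 0.75 3448 (np.int64(292), np.int64(401), np.int64(178), np.int64(257)) [ 0.336 -1.507 -0.789] [2.244 0.084 0.199]
scene board 0.58 3307 (np.int64(292), np.int64(400), np.int64(178), np.int64(249)) [ 0.336 -1.408 -0.743] [2.232 0.084 0.199]
normal [-0.414   0.0292  0.9098] tilt 0.4280194354958578 yaw -0.07030073448095128
scene stand 0.8 7194 (np.int64(293), np.int64(401), np.int64(179), np.int64(304)) [ 0.198 -1.369 -0.743] [2.232 0.128 0.199]
```

```bash
ls pics
```

```text
crop1.png
crop2.png
scene0.png
top0.png
```

View pics/crop1.png

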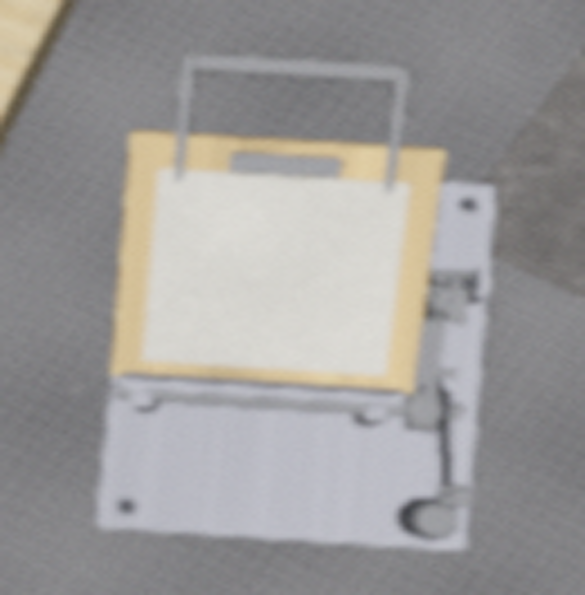

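View pics/crop2.png

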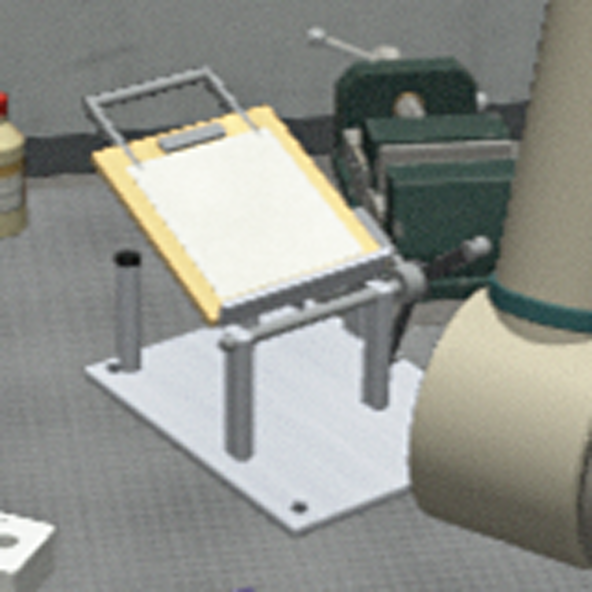

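```bash
cat >> h.py <<'E'
def rel(target,yaw=-0.078):
    o=bot.get_obs();R=np.array(o["ee_rot"]);p=np.array(o["ee_pos"])
    from scipy.spatial.transform import Rotation as T
    c,s=np.cos(yaw),np.sin(yaw); Rt=np.array([[c,s,0],[s,-c,0],[0,0,-1.]])
    return T.from_matrix(R.T@Rt).as_rotvec().round(4), (R.T@(np.array(target)-p)*1000).round(1)
E
python3 - <<'E'
from h import *
print(rel((.229,-.527,.33)),rel((.584,-.0035,.33)),rel((.584,-.0035,.25)))
E
```

```text
(array([ 0.   , -0.   , -1.083]), array([-4.000e-01, -1.000e-01, -1.245e+02])) (array([ 0.   , -0.   , -1.083]), array([-339.1, -534.3, -124.6])) (array([ 0.   , -0.   , -1.083]), array([-339.2, -534.3,  -44.6]))
```

Request:
arm_command([
  {"twist":[0,0,0],"translation":[0,0,-50],"fingers":60},
  {"twist":[0,0,0],"translation":[0,0,-100],"fingers":34},
  {"twist":[0,0,0],"translation":[0,0,-125],"fingers":34},
  {"twist":[0,0,-0.1],"translation":[-26,-41,-125],"fingers":34},
  {"twist":[0,0,-0.2],"translation":[-52,-82,-125],"fingers":34},
  {"twist":[0,0,-0.3],"translation":[-78,-123,-125],"fingers":34},
  {"twist":[0,0,-0.4],"translation":[-104,-164,-125],"fingers":34},
  {"twist":[0,0,-0.5],"translation":[-130,-205,-125],"fingers":34},
  {"twist":[0,0,-0.6],"translation":[-156,-246,-125],"fingers":34},
  {"twist":[0,0,-0.7],"translation":[-182,-287,-125],"fingers":34},
  {"twist":[0,0,-0.8],"translation":[-208,-328,-125],"fingers":34},
  {"twist":[0,0,-0.9],"translation":[-234,-369,-125],"fingers":34},
  {"twist":[0,0,-1.0],"translation":[-260,-410,-125],"fingers":34},
  {"twist":[0,0,-1.083],"translation":[-286,-451,-125],"fingers":34},
  {"twist":[0,0,-1.083],"translation":[-312,-492,-125],"fingers":34},
  {"twist":[0,0,-1.083],"translation":[-330,-520,-125],"fingers":34},
  {"twist":[0,0,-1.083],"translation":[-339,-534,-125],"fingers":34},
  {"twist":[0,0,-1.083],"translation":[-339,-534,-90],"fingers":34},
  {"twist":[0,0,-1.083],"translation":[-339,-534,-45],"fingers":34},
  {"twist":[0,0,-1.083],"translation":[-339,-534,-45],"fingers":34},
])

```text
time_s: 3.6
ee_pos: [0.5783, -0.0038, 0.2439]
ee_rot: [[0.997, -0.078, -0.015], [-0.078, -0.997, 0.001], [-0.015, 0.0, -1.0]]
contact_force: [-0.9, -0.5, -0.4]
opening: 0.0338
```

```bash
python3 - <<'E'
from h import *
o=bot.get_obs(); print(o["time_s"],o["ee_pos"],np.round(o["ee_rot"],3).tolist(),o["contact_force"],o["opening"])
print(rel((.584,-.0035,.17)))
for c in("scene","top"):
    s=imaging.snapshot(c);im=s["color"][:,:,::-1]
    a=im[100:330,240:470] if c=="scene" else im[130:330,250:450]
    cv2.imwrite(f"pics/a_{c}.png",cv2.resize(a,(590,590)))
E
```

```text
3.6 [ 0.57832636 -0.00378937  0.24388642] [[0.997, -0.078, -0.015], [-0.078, -0.997, 0.001], [-0.015, 0.0, -1.0]] [-0.88206335 -0.53559667 -0.38223926] 0.033844801822516236
(array([ 0.0001,  0.0153, -0.0004]), array([ 6.8, -0.7, 73.8]))
```

View pics/a_scene.png

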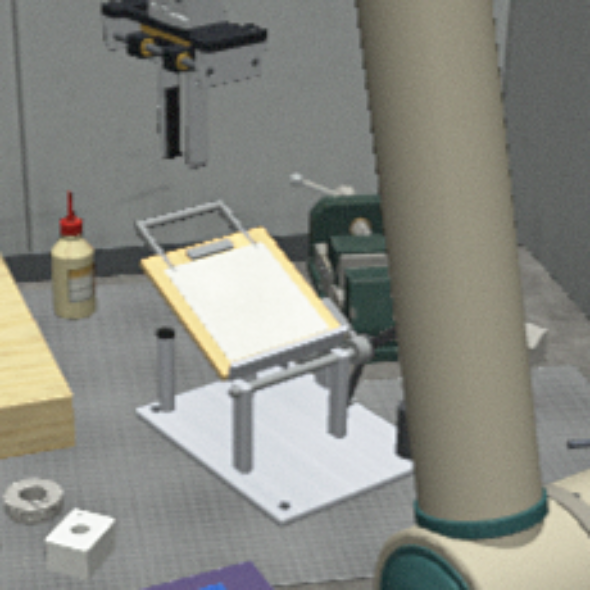

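View pics/a_top.png

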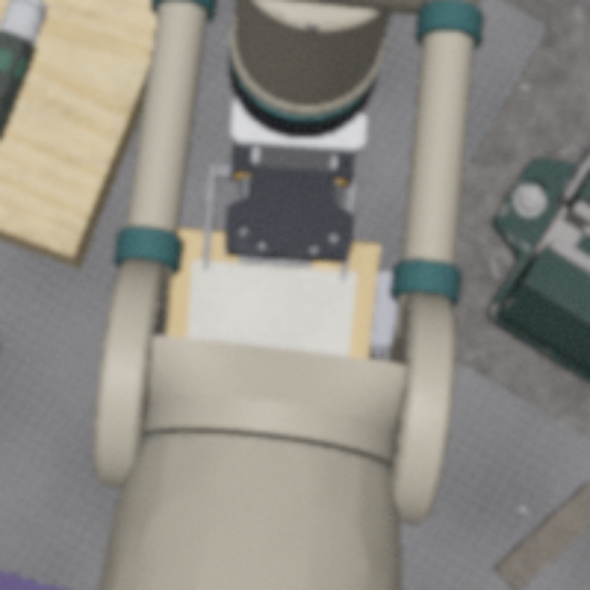

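```bash
python3 - <<'E'
from h import *
o=bot.get_obs(); print(o["time_s"],o["ee_pos"],o["contact_force"],o["joint_pos"],o["qvel"])
print(rel((.584,-.0035,.17)))
E
```

```text
3.7 [ 0.58359606 -0.00446209  0.25085701] [0.91626147 0.05700735 1.14899728] [-1.26529356e-01  2.68455099e-01  1.40383163e+00 -4.66719631e-04
  1.47018431e+00 -4.76605862e-02] [-0.00168258 -0.02405114 -0.07914302  0.00204669 -0.00388533  0.00234537]
(array([ 0.0004,  0.0009, -0.0008]), array([ 0.4, -1. , 80.9]))
```

Request:
arm_command([
  {"twist":[0,0,0],"translation":[0,0,30],"fingers":34},
  {"twist":[0,0,0],"translation":[0,0,60],"fingers":34},
  {"twist":[0,0,0],"translation":[0,0,80],"fingers":34},
  {"twist":[0,0,0],"translation":[0,0,80],"fingers":34},
  {"twist":[0,0,0],"translation":[0,0,80],"fingers":34},
])

```text
time_s: 4.2
ee_pos: [0.5859, -0.0045, 0.1733]
ee_rot: [[0.997, -0.079, 0.005], [-0.079, -0.997, -0.001], [0.005, 0.0, -1.0]]
contact_force: [0.1, -1.0, 0.5]
opening: 0.0341
```

```bash
python3 - <<'E'
from h import *
o=bot.get_obs(); print(o["time_s"],o["ee_pos"],o["contact_force"])
s=imaging.snapshot("scene");im=s["color"][:,:,::-1]
cv2.imwrite("pics/b_scene.png",cv2.resize(im[130:260,250:400],(750,600)))
E
```

```text
4.2 [ 0.58591868 -0.00446295  0.173272  ] [ 0.08573718 -1.01646109  0.52452741]
```

View pics/b_scene.png

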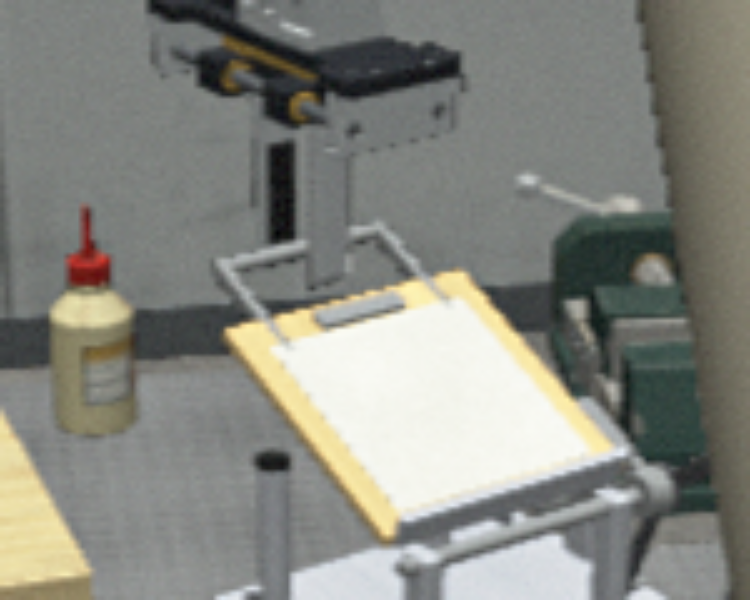

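The fingers straddle the bar at about (320, 245) in the crop. Now I'll close them.

Request:
arm_command([
  {"twist":[0,0,0],"translation":[0,0,80],"fingers":16},
  {"twist":[0,0,0],"translation":[0,0,80],"fingers":12},
  {"twist":[0,0,0],"translation":[0,0,80],"fingers":8},
  {"twist":[0,0,0],"translation":[0,0,80],"fingers":4},
  {"twist":[0,0,0],"translation":[0,0,80],"fingers":4},
  {"twist":[0,0,0],"translation":[0,0,80],"fingers":4},
], grip_force=12)

```text
time_s: 4.85
ee_pos: [0.5852, -0.004, 0.0925]
ee_rot: [[0.997, -0.078, 0.004], [-0.078, -0.997, -0.001], [0.004, 0.0, -1.0]]
contact_force: [-0.9, -0.5, -1.7]
opening: 0.0067
```

```bash
python3 - <<'E'
from h import *
o=bot.get_obs(); print(o["time_s"],o["ee_pos"],o["contact_force"],o["opening"])
E
```

```text
4.85 [ 0.58518648 -0.00400672  0.09245141] [-0.93734254 -0.46457363 -1.71287382] 0.006723894719739645
```

```bash
python3 - <<'E'
from h import *
s=imaging.snapshot("scene");im=s["color"][:,:,::-1]
cv2.imwrite("pics/c_scene.png",cv2.resize(im[130:260,250:400],(750,600)))
o=bot.get_obs(); print(o["time_s"],o["ee_pos"],o["contact_force"],o["opening"])
E
```

```text
4.9 [ 0.58527672 -0.00398769  0.09230017] [-0.0710154   0.531315   -1.81878306] 0.006373517140353684
```

View pics/c_scene.png

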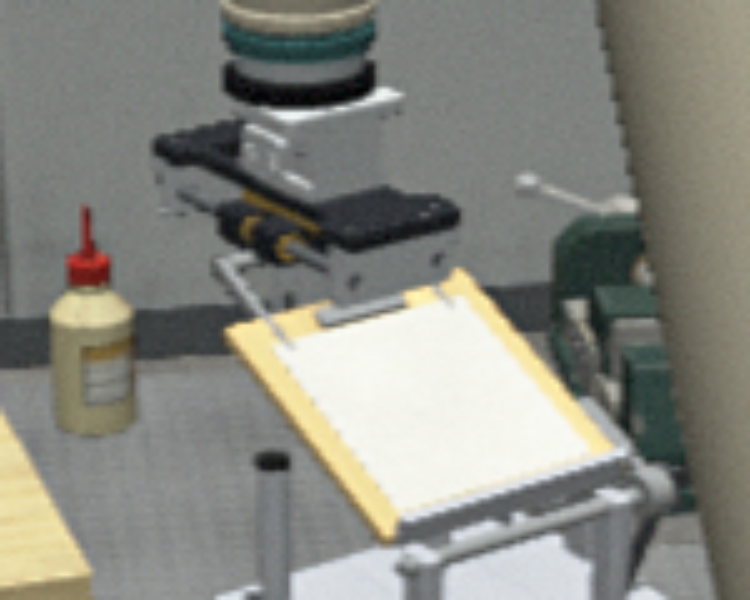

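I misread the reference: every call starts from the pose last commanded, so the repeated 80 mm took the tool down a second time. The board hasn't moved and the forces are small. I'll open the fingers, then go back up 78 mm.

Request:
arm_command([
  {"twist":[0,0,0],"translation":[0,0,0],"fingers":34},
  {"twist":[0,0,0],"translation":[0,0,0],"fingers":34},
  {"twist":[0,0,0],"translation":[0,0,0],"fingers":34},
  {"twist":[0,0,0],"translation":[0,0,0],"fingers":34},
  {"twist":[0,0,0],"translation":[0,0,-20],"fingers":34},
  {"twist":[0,0,0],"translation":[0,0,-40],"fingers":34},
  {"twist":[0,0,0],"translation":[0,0,-60],"fingers":34},
  {"twist":[0,0,0],"translation":[0,0,-78],"fingers":34},
  {"twist":[0,0,0],"translation":[0,0,-78],"fingers":34},
  {"twist":[0,0,0],"translation":[0,0,-78],"fingers":34},
])

```text
time_s: 5.9
ee_pos: [0.5837, -0.0037, 0.1682]
ee_rot: [[0.997, -0.078, 0.0], [-0.078, -0.997, -0.0], [0.0, 0.0, -1.0]]
contact_force: [0.3, -0.1, -0.0]
opening: 0.0342
```

```bash
python3 - <<'E'
from h import *
s=imaging.snapshot("scene");im=s["color"][:,:,::-1]
cv2.imwrite("pics/d_scene.png",cv2.resize(im[130:260,250:400],(750,600)))
o=bot.get_obs(); print(o["time_s"],o["ee_pos"],o["contact_force"],o["opening"])
E
```

```text
5.95 [ 0.58318932 -0.00364042  0.16754226] [-0.202278    0.42641653  0.07571308] 0.03409276328742356
```

View pics/d_scene.png

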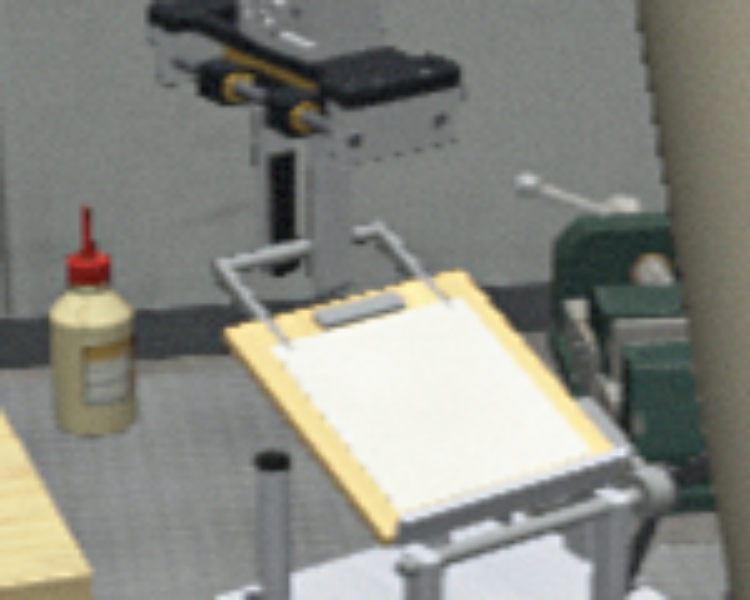

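Request:
arm_command([
  {"twist":[0,0,0],"translation":[0,0,-2],"fingers":16},
  {"twist":[0,0,0],"translation":[0,0,-2],"fingers":12},
  {"twist":[0,0,0],"translation":[0,0,-2],"fingers":8},
  {"twist":[0,0,0],"translation":[0,0,-2],"fingers":4},
  {"twist":[0,0,0],"translation":[0,0,-2],"fingers":4},
  {"twist":[0,0,0],"translation":[0,0,-2],"fingers":4},
], grip_force=12)

```text
time_s: 6.55
ee_pos: [0.585, -0.0038, 0.1708]
ee_rot: [[0.997, -0.078, 0.002], [-0.078, -0.997, -0.0], [0.002, 0.0, -1.0]]
contact_force: [3.7, -0.1, 0.6]
opening: 0.0094
```

```bash
python3 - <<'E'
from h import *
s=imaging.snapshot("scene");im=s["color"][:,:,::-1]
cv2.imwrite("pics/e_scene.png",cv2.resize(im[130:260,250:400],(750,600)))
o=bot.get_obs(); print(o["time_s"],o["ee_pos"],o["contact_force"],o["opening"])
E
```

```text
6.6 [ 0.58498611 -0.00384807  0.17080174] [3.35746131 0.27471088 0.57408509] 0.009792320970477587
```

View pics/e_scene.png

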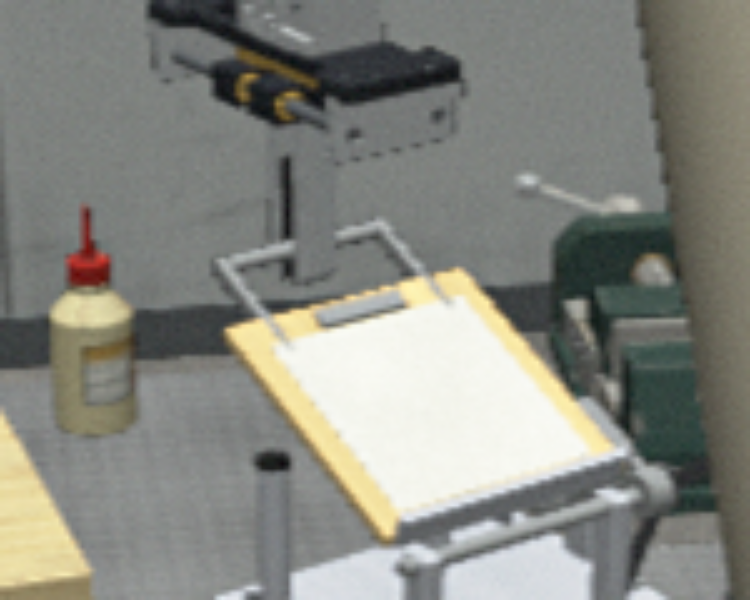

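```bash
python3 - <<'E'
import numpy as np
f=lambda t:np.array([205*np.cos(t)-6*np.sin(t),205*np.sin(t)+6*np.cos(t)])
for t in np.arange(.456,1.36,.04): d=f(t)-f(.456); print(round(t,3),round(d[0]+1.5,1),round(-d[1],1))
E
```

```text
0.456 1.5 -0.0
0.496 -2.5 -7.2
0.536 -6.7 -14.2
0.576 -11.3 -21.0
0.616 -16.1 -27.7
0.656 -21.1 -34.1
0.696 -26.4 -40.4
0.736 -32.0 -46.4
0.776 -37.8 -52.2
0.816 -43.8 -57.8
0.856 -50.1 -63.1
0.896 -56.5 -68.2
0.936 -63.2 -73.0
0.976 -70.0 -77.5
1.016 -77.0 -81.8
1.056 -84.2 -85.7
1.096 -91.5 -89.4
1.136 -99.0 -92.8
1.176 -106.6 -95.9
1.216 -114.3 -98.7
1.256 -122.1 -101.1
1.296 -130.1 -103.3
1.336 -138.1 -105.1
```

First I'll firm up the grip and move to 0.656.

Request:
arm_command([
  {"twist":[0,0,0],"translation":[1.5,0,0],"fingers":4},
  {"twist":[0,0,0],"translation":[1.5,0,0],"fingers":4},
  {"twist":[0,0,0],"translation":[-0.5,0,-3.6],"fingers":4},
  {"twist":[0,0,0],"translation":[-2.5,0,-7.2],"fingers":4},
  {"twist":[0,0,0],"translation":[-4.6,0,-10.7],"fingers":4},
  {"twist":[0,0,0],"translation":[-6.7,0,-14.2],"fingers":4},
  {"twist":[0,0,0],"translation":[-9,0,-17.6],"fingers":4},
  {"twist":[0,0,0],"translation":[-11.3,0,-21],"fingers":4},
  {"twist":[0,0,0],"translation":[-16.1,0,-27.7],"fingers":4},
  {"twist":[0,0,0],"translation":[-21.1,0,-34.1],"fingers":4},
  {"twist":[0,0,0],"translation":[-21.1,0,-34.1],"fingers":4},
  {"twist":[0,0,0],"translation":[-21.1,0,-34.1],"fingers":4},
  {"twist":[0,0,0],"translation":[-21.1,0,-34.1],"fingers":4},
], grip_force=45)

```text
time_s: 7.9
ee_pos: [0.5636, -0.002, 0.205]
ee_rot: [[0.997, -0.078, 0.002], [-0.078, -0.997, 0.0], [0.002, -0.0, -1.0]]
contact_force: [5.5, 1.3, 1.7]
opening: 0.0088
```

```bash
cat >> h.py <<'E'
def st():
    o=bot.get_obs(); f=np.array(o["contact_force"]);p=np.array(o["ee_pos"])
    u=np.array([.997,-.078,0]); 
    r=(p[0]-.4047)*.997-(p[1]-.0103)*.078; r*=1000; z=(p[2]+.0209-.096)*1000
    th=np.arctan2(z,r)-np.arctan2(6,205); R=np.hypot(r,z)
    fr=f@u; fn=-(f[2]*np.cos(th)-fr*np.sin(th)); fa=-(f[2]*np.sin(th)+fr*np.cos(th))
    print("t",round(o["time_s"],2),"p",p.round(4),"th",th.round(4),"R-205.1",(R-205.09).round(2),"f",f.round(2),"normal load",fn.round(2),"axial",fa.round(2),"op",round(o["opening"],4))
E
python3 - <<'E'
from h import *
st()
s=imaging.snapshot("scene");im=s["color"][:,:,::-1]
cv2.imwrite("pics/f_scene.png",cv2.resize(im[110:260,250:400],(600,600)))
for i in range(6): imaging.snapshot("scene"); st()
E
```

```text
t 7.9 p [ 0.5636 -0.002   0.205 ] th 0.6546 R-205.1 0.56 f [5.55 1.29 1.72] normal load 1.95 axial -5.35 op 0.0088
t 8.0 p [ 0.5637 -0.002   0.2049] th 0.6539 R-205.1 0.57 f [5.54 1.44 1.88] normal load 1.8 axial -5.44 op 0.0086
t 8.05 p [ 0.5637 -0.002   0.2049] th 0.6537 R-205.1 0.56 f [4.29 1.01 1.74] normal load 1.18 axial -4.39 op 0.0085
t 8.1 p [ 0.5638 -0.002   0.2049] th 0.6536 R-205.1 0.56 f [4.62 0.99 2.68] normal load 0.63 axial -5.23 op 0.0088
t 8.15 p [ 0.5637 -0.002   0.2049] th 0.6536 R-205.1 0.55 f [5.6  0.31 1.37] normal load 2.29 axial -5.24 op 0.0086
t 8.2 p [ 0.5637 -0.002   0.2048] th 0.6536 R-205.1 0.54 f [5.79 0.66 1.16] normal load 2.56 axial -5.25 op 0.0084
t 8.25 p [ 0.5638 -0.002   0.2049] th 0.6535 R-205.1 0.58 f [5.89 1.84 1.18] normal load 2.55 axial -5.27 op 0.0088
```

View pics/f_scene.png

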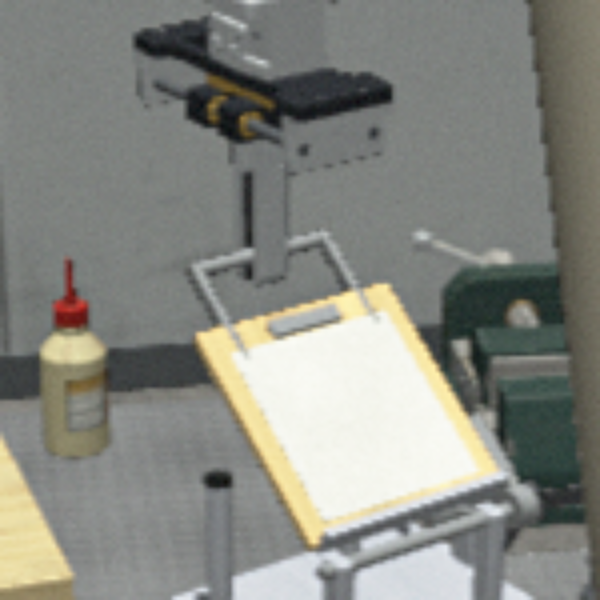

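Request:
arm_command([
  {"twist":[0,0,0],"translation":[1.2,0,-0.9],"fingers":4},
  {"twist":[0,0,0],"translation":[-4.2,0,-7.1],"fingers":4},
  {"twist":[0,0,0],"translation":[-9.7,0,-13.2],"fingers":4},
  {"twist":[0,0,0],"translation":[-15.5,0,-19],"fingers":4},
  {"twist":[0,0,0],"translation":[-21.5,0,-24.6],"fingers":4},
  {"twist":[0,0,0],"translation":[-27.9,0,-30],"fingers":4},
  {"twist":[0,0,0],"translation":[-34.4,0,-35.2],"fingers":4},
  {"twist":[0,0,0],"translation":[-41.2,0,-40.1],"fingers":4},
  {"twist":[0,0,0],"translation":[-41.2,0,-40.1],"fingers":4},
  {"twist":[0,0,0],"translation":[-41.2,0,-40.1],"fingers":4},
  {"twist":[0,0,0],"translation":[-41.2,0,-40.1],"fingers":4},
])

```text
time_s: 9.35
ee_pos: [0.5231, 0.0014, 0.2454]
ee_rot: [[0.997, -0.078, 0.003], [-0.078, -0.997, 0.0], [0.003, -0.001, -1.0]]
contact_force: [5.0, 0.7, 3.6]
opening: 0.0086
```

```bash
python3 - <<'E'
from h import *
for i in range(6): imaging.snapshot("scene"); st()
E
```

```text
t 9.4 p [0.5231 0.0014 0.2454] th 0.9325 R-205.1 2.49 f [6.37 2.07 3.28] normal load 3.02 axial -6.32 op 0.0086
t 9.45 p [0.5231 0.0014 0.2453] th 0.9323 R-205.1 2.47 f [5.53 0.9  3.94] normal load 2.02 axial -6.41 op 0.0089
t 9.5 p [0.5231 0.0014 0.2453] th 0.9322 R-205.1 2.47 f [5.09 1.56 4.27] normal load 1.43 axial -6.38 op 0.0085
t 9.55 p [0.5232 0.0014 0.2453] th 0.9321 R-205.1 2.49 f [5.69 1.51 4.17] normal load 1.97 axial -6.66 op 0.0089
t 9.6 p [0.5232 0.0014 0.2453] th 0.9321 R-205.1 2.48 f [5.35 2.26 4.78] normal load 1.3 axial -6.91 op 0.0091
t 9.65 p [0.5232 0.0014 0.2453] th 0.932 R-205.1 2.5 f [5.58 1.28 4.27] normal load 1.84 axial -6.69 op 0.0087
```

```bash
cat >> h.py <<'E'
def plane(P,thr=.003):
    q=P
    k=abs(P-np.median(P,0)).max(1)<.12; q=P[k]
    for _ in range(12):
        n=np.linalg.svd(q-q.mean(0),full_matrices=False)[2][2]; c=q.mean(0); d=(P[k]-c)@n
        q=P[k][abs(d)<thr]
    n=n*np.sign(n[2]); return n,c,len(q)
def tilt(cam):
    s=imaging.snapshot(cam); r=imaging.outline_of(cam,"board")
    if not r: print("none"); return s
    P,u,v=pts(s,r[0]["mask"]); n,c,k=plane(P)
    a=np.array([np.cos(-.078),np.sin(-.078)])
    nr=n[:2]@a; th=np.arctan2(-nr,n[2])
    # distance of hinge axis from the plane
    print(cam,"board tilt",th.round(4),"yaw",np.arctan2(-n[1],-n[0]).round(3),"n",k,"hinge dist mm",[((np.array([hx,.011,.096])-c)@n*1000).round(1) for hx in(.400,.4024,.4047)]); return s
E
python3 - <<'E'
from h import *
st()
for c in("scene","scene","top"):
    s=tilt(c)
    P,u,v=pts(s,np.ones((480,640),bool))
    k=(P[:,2]<.03)&(P[:,2]>.004)&(abs(P[:,0]-.37)<.2)&(abs(P[:,1]+.01)<.09)
    n,cc,m=plane(P[k]); print("base plane",n.round(4),cc.round(4),m)
    k=(abs(P[:,2])<.008)&(abs(P[:,0]-.4)<.2)&(abs(P[:,1]-.17)<.05)
    n,cc,m=plane(P[k]); print("bench plane",n.round(4),cc.round(4),m)
cv2.imwrite("pics/g_scene.png",cv2.resize(imaging.snapshot("scene")["color"][90:260,230:420,::-1],(670,600)))
E
```

```text
t 9.65 p [0.5232 0.0014 0.2453] th 0.932 R-205.1 2.5 f [5.58 1.28 4.27] normal load 1.84 axial -6.69 op 0.0087
scene board tilt 0.9149 yaw -0.086 n 2690 hinge dist mm [np.float64(-11.5), np.float64(-13.4), np.float64(-15.2)]
base plane [-0.0019  0.0013  1.    ] [ 0.4098 -0.0017  0.0154] 2560
bench plane [-2.0e-04 -1.9e-03  1.0e+00] [0.4029 0.1647 0.0032] 1978
scene board tilt 0.9122 yaw -0.088 n 2674 hinge dist mm [np.float64(-11.7), np.float64(-13.5), np.float64(-15.4)]
base plane [-0.0019  0.0026  1.    ] [ 0.4088 -0.0016  0.0155] 2584
bench plane [-7.e-04  6.e-04  1.e+00] [0.4016 0.1645 0.0033] 1985
top board tilt 0.9105 yaw -0.082 n 2826 hinge dist mm [np.float64(-10.0), np.float64(-11.9), np.float64(-13.7)]
base plane [ 0.0029 -0.0014  1.    ] [ 0.3709 -0.0009  0.0129] 1345
bench plane [5.0e-04 2.4e-03 1.0e+00] [0.4372 0.1764 0.0012] 3043
```

View pics/g_scene.png

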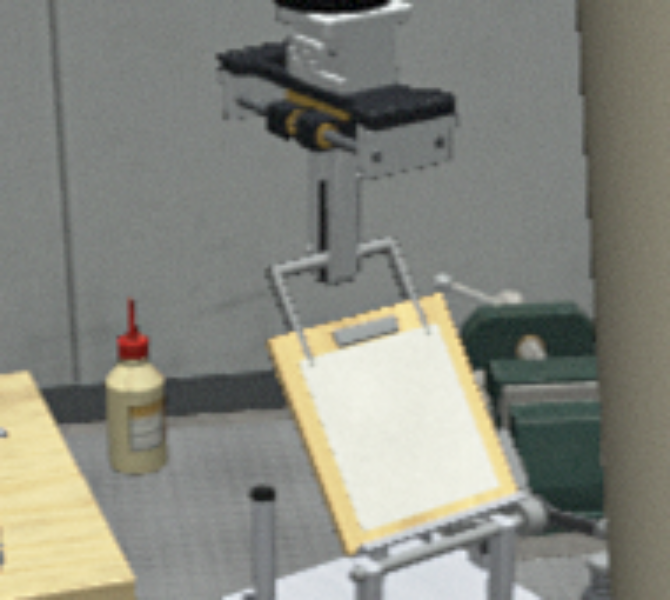

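```bash
sed -i 's/p\[0\]-.4047/p[0]-.4024/; s/p\[2\]+.0209/p[2]+.0164/' h.py; python3 - <<'E'
from h import *
st()
f=lambda t:np.array([205*np.cos(t)-6*np.sin(t),205*np.sin(t)+6*np.cos(t)])
t0=.91
for t in np.arange(t0,1.4,.03): d=f(t)-f(t0); print(round(t,3),round(d[0],1),round(-d[1],1))
E
```

```text
t 10.0 p [0.5232 0.0014 0.2453] th 0.9104 R-205.1 0.15 f [5.21 1.46 4.16] normal load 1.47 axial -6.4 op 0.0088
0.91 0.0 -0.0
0.94 -5.0 -3.6
0.97 -10.1 -7.0
1.0 -15.4 -10.2
1.03 -20.7 -13.3
1.06 -26.1 -16.2
1.09 -31.6 -19.0
1.12 -37.2 -21.6
1.15 -42.8 -24.0
1.18 -48.5 -26.3
1.21 -54.3 -28.4
1.24 -60.2 -30.3
1.27 -66.1 -32.0
1.3 -72.0 -33.6
1.33 -78.0 -35.0
1.36 -84.1 -36.2
1.39 -90.1 -37.2
```

Request:
arm_command([
  {"twist":[0,0,0],"translation":[-1.5,0,-3],"fingers":4},
  {"twist":[0,0,0],"translation":[-4,0,-4.9],"fingers":4},
  {"twist":[0,0,0],"translation":[-6.6,0,-6.6],"fingers":4},
  {"twist":[0,0,0],"translation":[-9.1,0,-8.3],"fingers":4},
  {"twist":[0,0,0],"translation":[-9.1,0,-8.3],"fingers":4},
  {"twist":[0,0,0],"translation":[-9.1,0,-8.3],"fingers":4},
])

```text
time_s: 10.6
ee_pos: [0.5123, 0.0023, 0.2529]
ee_rot: [[0.997, -0.078, -0.0], [-0.078, -0.997, 0.001], [-0.001, -0.001, -1.0]]
contact_force: [3.4, 2.8, -0.1]
opening: 0.0088
```

```bash
python3 - <<'E'
from h import *
for i in range(4): imaging.snapshot("scene"); st()
E
```

```text
t 10.65 p [0.5124 0.0023 0.2528] th 0.9746 R-205.1 0.29 f [3.09 3.37 1.  ] normal load 1.77 axial -2.41 op 0.0085
t 10.7 p [0.5125 0.0023 0.2528] th 0.9742 R-205.1 0.27 f [4.23 3.11 0.33] normal load 3.1 axial -2.5 op 0.0085
t 10.75 p [0.5125 0.0023 0.2528] th 0.9741 R-205.1 0.27 f [2.95 3.51 1.31] normal load 1.47 axial -2.58 op 0.0086
t 10.8 p [0.5125 0.0023 0.2528] th 0.9741 R-205.1 0.27 f [3.98 3.46 0.49] normal load 2.78 axial -2.49 op 0.0089
```

Request:
arm_command([
  {"twist":[0,0,0],"translation":[-2,-0.5,-1.5],"fingers":4},
  {"twist":[0,0,0],"translation":[-4.5,-0.8,-3],"fingers":4},
  {"twist":[0,0,0],"translation":[-7,-0.8,-4.4],"fingers":4},
  {"twist":[0,0,0],"translation":[-7,-0.8,-4.4],"fingers":4},
  {"twist":[0,0,0],"translation":[-7,-0.8,-4.4],"fingers":4},
])

```text
time_s: 11.3
ee_pos: [0.5053, 0.0029, 0.2573]
ee_rot: [[0.997, -0.078, -0.001], [-0.078, -0.997, -0.001], [-0.001, 0.001, -1.0]]
contact_force: [3.8, 0.7, 0.3]
opening: 0.0088
```

```bash
cat >> h.py <<'E'
def avg(n=5):
    L=[];
    for i in range(n):
        imaging.snapshot("scene"); o=bot.get_obs(); L.append(np.r_[o["contact_force"],o["ee_pos"]])
    m=np.mean(L,0); f,p=m[:3],m[3:]
    r=((p[0]-.4024)*.997-(p[1]-.0103)*.078)*1000; z=(p[2]+.0164-.096)*1000
    th=np.arctan2(z,r)-.0293; fr=f@[.997,-.078,0]
    print("t",round(o["time_s"],2),"th",th.round(4),"dR",(np.hypot(r,z)-205.09).round(2),"N",(-(f[2]*np.cos(th)-fr*np.sin(th))).round(2),"A",(-(f[2]*np.sin(th)+fr*np.cos(th))).round(2),"Fy",f[1].round(2),"op",o["opening"])
E
python3 -c "
from h import *
avg()"
```

```text
t 11.55 th 1.0146 dR 0.43 N 2.2 A -1.25 Fy 0.8 op 0.008334640160553873
```

Request:
arm_command([
  {"twist":[0,0,0],"translation":[-2.4,-0.1,-1.4],"fingers":4},
  {"twist":[0,0,0],"translation":[-4.8,-0.1,-2.8],"fingers":4},
  {"twist":[0,0,0],"translation":[-7.2,-0.2,-4.1],"fingers":4},
  {"twist":[0,0,0],"translation":[-7.2,-0.2,-4.1],"fingers":4},
  {"twist":[0,0,0],"translation":[-7.2,-0.2,-4.1],"fingers":4},
])

```text
time_s: 12.05
ee_pos: [0.4982, 0.0036, 0.2615]
ee_rot: [[0.997, -0.078, -0.0], [-0.078, -0.997, -0.001], [-0.0, 0.001, -1.0]]
contact_force: [1.6, -1.6, -1.3]
opening: 0.0085
```

```bash
python3 -c "
from h import *
avg()"
```

```text
t 12.3 th 1.0548 dR 0.59 N 2.25 A -0.46 Fy -1.56 op 0.008234587665273675
```

Still free. Next step is to 1.095.

Request:
arm_command([
  {"twist":[0,0,0],"translation":[-2.5,0.4,-1.2],"fingers":4},
  {"twist":[0,0,0],"translation":[-4.9,0.4,-2.4],"fingers":4},
  {"twist":[0,0,0],"translation":[-7.4,0.4,-3.6],"fingers":4},
  {"twist":[0,0,0],"translation":[-7.4,0.4,-3.6],"fingers":4},
  {"twist":[0,0,0],"translation":[-7.4,0.4,-3.6],"fingers":4},
])

```text
time_s: 12.8
ee_pos: [0.491, 0.0042, 0.2652]
ee_rot: [[0.997, -0.078, 0.0], [-0.078, -0.997, 0.0], [0.0, -0.0, -1.0]]
contact_force: [1.8, -0.7, -0.2]
opening: 0.0086
```

```bash
python3 -c "
from h import *
avg()"
```

```text
t 13.05 th 1.0942 dR 0.74 N 2.42 A -1.46 Fy -0.68 op 0.008578703512574812
```

Request:
arm_command([
  {"twist":[0,0,0],"translation":[-2.5,0.1,-1.2],"fingers":4},
  {"twist":[0,0,0],"translation":[-5,0.1,-2.4],"fingers":4},
  {"twist":[0,0,0],"translation":[-7.4,0.2,-3.5],"fingers":4},
  {"twist":[0,0,0],"translation":[-7.4,0.2,-3.5],"fingers":4},
  {"twist":[0,0,0],"translation":[-7.4,0.2,-3.5],"fingers":4},
])

```text
time_s: 13.55
ee_pos: [0.4837, 0.0048, 0.2688]
ee_rot: [[0.997, -0.078, 0.0], [-0.078, -0.997, 0.0], [0.0, -0.0, -1.0]]
contact_force: [3.2, -0.2, 0.9]
opening: 0.0089
```

```bash
python3 -c "
from h import *
avg()"
```

```text
t 13.8 th 1.1339 dR 0.88 N 2.1 A -2.66 Fy 1.0 op 0.0085382887503748
```

Free at 1.134. Next: 1.174.

Request:
arm_command([
  {"twist":[0,0,0],"translation":[-2.5,0,-1.3],"fingers":4},
  {"twist":[0,0,0],"translation":[-5,0,-2.4],"fingers":4},
  {"twist":[0,0,0],"translation":[-7.5,0,-3.4],"fingers":4},
  {"twist":[0,0,0],"translation":[-7.5,0,-3.4],"fingers":4},
  {"twist":[0,0,0],"translation":[-7.5,0,-3.4],"fingers":4},
])

```text
time_s: 14.3
ee_pos: [0.4772, 0.0053, 0.2717]
ee_rot: [[0.997, -0.078, 0.002], [-0.078, -0.997, 0.001], [0.002, -0.001, -1.0]]
contact_force: [6.8, 1.5, -2.4]
opening: 0.0088
```

```bash
python3 -c "
from h import *
avg()"
```

```text
t 14.55 th 1.1693 dR 1.13 N 6.04 A -0.64 Fy 1.84 op 0.008800073474308745
```

Request:
arm_command([
  {"twist":[0,0,0],"translation":[-1.4,0,-0.6],"fingers":4},
  {"twist":[0,0,0],"translation":[-2.8,0,-1.2],"fingers":4},
  {"twist":[0,0,0],"translation":[-2.8,0,-1.2],"fingers":4},
  {"twist":[0,0,0],"translation":[-2.8,0,-1.2],"fingers":4},
])

```text
time_s: 14.95
ee_pos: [0.4749, 0.0055, 0.2726]
ee_rot: [[0.997, -0.078, 0.003], [-0.078, -0.997, 0.001], [0.003, -0.001, -1.0]]
contact_force: [7.6, 2.6, -4.2]
opening: 0.0088
```

```bash
python3 -c "
from h import *
avg(6)"
```

```text
t 15.25 th 1.1813 dR 1.15 N 8.54 A 0.98 Fy 1.69 op 0.008735079872145099
```

The spring rate checks out at about 1 N/mm. The load is now about 6.6 N above the weight, so roughly 2.3 N more.

Request:
arm_command([
  {"twist":[0,0,0],"translation":[-1.3,0,-0.5],"fingers":4},
  {"twist":[0,0,0],"translation":[-2.6,0,-1.0],"fingers":4},
  {"twist":[0,0,0],"translation":[-2.6,0,-1.0],"fingers":4},
  {"twist":[0,0,0],"translation":[-2.6,0,-1.0],"fingers":4},
])

```text
time_s: 15.65
ee_pos: [0.4727, 0.0057, 0.2736]
ee_rot: [[0.997, -0.078, 0.003], [-0.078, -0.997, 0.001], [0.003, -0.001, -1.0]]
contact_force: [9.1, 2.0, -3.8]
opening: 0.0083
```

```bash
python3 - <<'E'
from h import *
avg(6)
for c in("scene","top"):
    s=imaging.snapshot(c);im=s["color"][:,:,::-1]
    a=im[100:300,240:440] if c=="scene" else im[200:340,290:430]
    cv2.imwrite(f"pics/h_{c}.png",cv2.resize(a,(590,590)))
E
```

```text
t 15.95 th 1.193 dR 1.34 N 9.43 A 1.03 Fy 1.79 op 0.00835107358818607
```

View pics/h_scene.png

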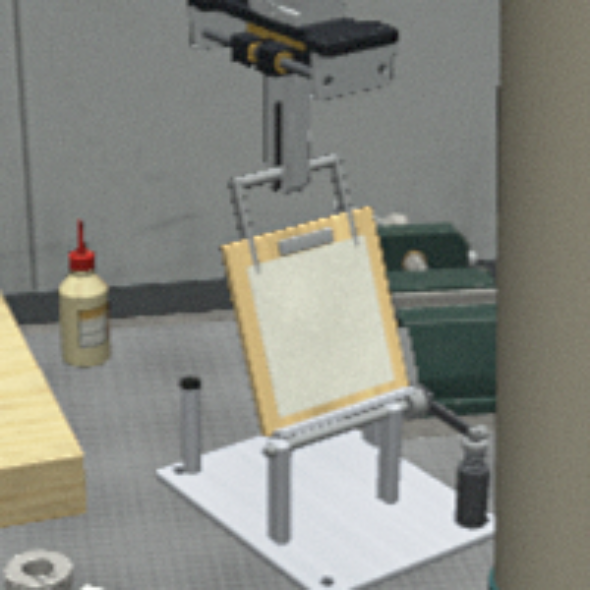

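View pics/h_top.png

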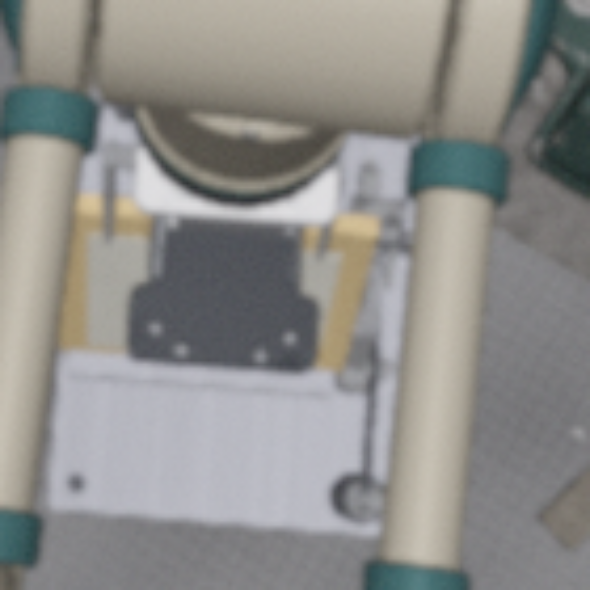

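Request:
arm_command([
  {"twist":[0,0,0],"translation":[-0.6,0,-0.2],"fingers":4},
  {"twist":[0,0,0],"translation":[-0.6,0,-0.2],"fingers":4},
  {"twist":[0,0,0],"translation":[-0.6,0,-0.2],"fingers":4},
  {"twist":[0,0,0],"translation":[1.5,0,0.6],"fingers":4},
  {"twist":[0,0,0],"translation":[5,0,2.1],"fingers":4},
  {"twist":[0,0,0],"translation":[9,0,3.8],"fingers":4},
  {"twist":[0,0,0],"translation":[13,-0.2,5.6],"fingers":4},
  {"twist":[0,0,0],"translation":[16.6,-0.2,7.4],"fingers":4},
  {"twist":[0,0,0],"translation":[20.3,-0.2,9.1],"fingers":4},
  {"twist":[0,0,0],"translation":[24,-0.3,10.9],"fingers":4},
  {"twist":[0,0,0],"translation":[27.7,-0.3,12.7],"fingers":4},
  {"twist":[0,0,0],"translation":[31.3,-0.3,14.8],"fingers":4},
  {"twist":[0,0,0],"translation":[34.9,-0.3,16.8],"fingers":4},
  {"twist":[0,0,0],"translation":[38.4,-0.3,19],"fingers":4},
  {"twist":[0,0,0],"translation":[41.9,-0.3,21.2],"fingers":4},
  {"twist":[0,0,0],"translation":[41.9,-0.3,21.2],"fingers":4},
  {"twist":[0,0,0],"translation":[41.9,-0.3,21.2],"fingers":4},
])

```text
time_s: 17.75
ee_pos: [0.5126, 0.0022, 0.2533]
ee_rot: [[0.997, -0.078, 0.0], [-0.078, -0.997, -0.001], [0.0, 0.001, -1.0]]
contact_force: [3.5, -0.3, 5.0]
opening: 0.0084
```

```bash
python3 - <<'E'
from h import *
avg(6)
tilt("scene");tilt("top")
E
```

```text
t 18.05 th 0.9749 dR 0.74 N 0.25 A -6.03 Fy 0.04 op 0.008489714150726834
scene board tilt 0.976 yaw -0.087 n 2690 hinge dist mm [np.float64(-11.4), np.float64(-13.3), np.float64(-15.2)]
top board tilt 0.972 yaw -0.081 n 2515 hinge dist mm [np.float64(-9.8), np.float64(-11.8), np.float64(-13.7)]
```

```bash
python3 - <<'E'
import numpy as np
f=lambda t:np.array([205*np.cos(t)-6*np.sin(t),205*np.sin(t)+6*np.cos(t)])
for t0,l in((.975,np.arange(.975,.73,-.03)),(.765,np.arange(.765,-.06,-.03))):
  for t in l: d=f(t)-f(t0); print(round(t,3),round(d[0],1),round(-d[1],1))
E
```

```text
0.975 0.0 -0.0
0.945 5.1 3.4
0.915 10.2 6.9
0.885 15.1 10.6
0.855 19.9 14.4
0.825 24.6 18.4
0.795 29.2 22.5
0.765 33.7 26.7
0.735 38.0 31.1
0.765 0.0 -0.0
0.735 4.3 4.4
0.705 8.5 8.9
0.675 12.6 13.5
0.645 16.5 18.3
0.615 20.2 23.1
0.585 23.9 28.1
0.555 27.3 33.2
0.525 30.7 38.4
0.495 33.8 43.6
0.465 36.8 49.0
0.435 39.7 54.5
0.405 42.3 60.0
0.375 44.8 65.6
0.345 47.2 71.3
0.315 49.3 77.1
0.285 51.3 82.9
0.255 53.1 88.8
0.225 54.8 94.7
0.195 56.2 100.7
0.165 57.5 106.7
0.135 58.6 112.8
0.105 59.5 118.8
0.075 60.2 125.0
0.045 60.8 131.1
0.015 61.2 137.2
-0.015 61.3 143.4
-0.045 61.3 149.5
```

Request:
arm_command([
  {"twist":[0,0,0],"translation":[3,0,0.8],"fingers":4},
  {"twist":[0,0,0],"translation":[5.8,0,2.4],"fingers":4},
  {"twist":[0,0,0],"translation":[10.9,0,5.9],"fingers":4},
  {"twist":[0,0,0],"translation":[15.9,0,9.6],"fingers":4},
  {"twist":[0,0,0],"translation":[20.7,0,13.4],"fingers":4},
  {"twist":[0,0,0],"translation":[25.4,0,17.4],"fingers":4},
  {"twist":[0,0,0],"translation":[27.8,0,19.5],"fingers":4},
  {"twist":[0,0,0],"translation":[30.1,0,21.5],"fingers":4},
  {"twist":[0,0,0],"translation":[32.3,0,23.6],"fingers":4},
  {"twist":[0,0,0],"translation":[34.5,0,25.7],"fingers":4},
  {"twist":[0,0,0],"translation":[34.5,0,25.7],"fingers":4},
  {"twist":[0,0,0],"translation":[34.5,0,25.7],"fingers":4},
])

```text
time_s: 19.45
ee_pos: [0.5459, -0.0005, 0.2265]
ee_rot: [[0.997, -0.078, -0.003], [-0.078, -0.997, -0.001], [-0.003, 0.001, -1.0]]
contact_force: [-4.1, -2.8, -4.9]
opening: 0.0089
```

```bash
python3 - <<'E'
from h import *
avg(4)
tilt("scene")
E
```

```text
t 19.65 th 0.7671 dR 0.55 N 0.84 A 5.91 Fy -3.55 op 0.008675414493894255
scene board tilt 0.7672 yaw -0.089 n 2597 hinge dist mm [np.float64(-12.5), np.float64(-14.1), np.float64(-15.7)]
```

The pawl is clear: the board passed the 0.814 notch freely and camera and arm agree on 0.767. Continuing down.

Request:
arm_command([
  {"twist":[0,0,0],"translation":[1,0.4,2.5],"fingers":4},
  {"twist":[0,0,0],"translation":[3.4,0.7,5.3],"fingers":4},
  {"twist":[0,0,0],"translation":[7.6,0.7,9.8],"fingers":4},
  {"twist":[0,0,0],"translation":[11.7,0.7,14.4],"fingers":4},
  {"twist":[0,0,0],"translation":[15.6,0.7,19.2],"fingers":4},
  {"twist":[0,0,0],"translation":[19.3,0.7,24],"fingers":4},
  {"twist":[0,0,0],"translation":[23,0.7,29],"fingers":4},
  {"twist":[0,0,0],"translation":[26.4,0.7,34.1],"fingers":4},
  {"twist":[0,0,0],"translation":[29.8,0.7,39.3],"fingers":4},
  {"twist":[0,0,0],"translation":[32.9,0.7,44.5],"fingers":4},
  {"twist":[0,0,0],"translation":[35.9,0.7,49.9],"fingers":4},
  {"twist":[0,0,0],"translation":[38.8,0.7,55.4],"fingers":4},
  {"twist":[0,0,0],"translation":[41.4,0.7,60.9],"fingers":4},
  {"twist":[0,0,0],"translation":[43.9,0.7,66.5],"fingers":4},
  {"twist":[0,0,0],"translation":[46.3,0.7,72.2],"fingers":4},
  {"twist":[0,0,0],"translation":[48.4,0.7,78],"fingers":4},
  {"twist":[0,0,0],"translation":[48.4,0.7,78],"fingers":4},
  {"twist":[0,0,0],"translation":[48.4,0.7,78],"fingers":4},
])

```text
time_s: 21.55
ee_pos: [0.5958, -0.0048, 0.1491]
ee_rot: [[0.997, -0.078, 0.001], [-0.078, -0.997, -0.0], [0.001, 0.0, -1.0]]
contact_force: [2.1, -1.5, -1.0]
opening: 0.009
```

```bash
python3 - <<'E'
from h import *
avg(4)
s=tilt("scene")
cv2.imwrite("pics/i_scene.png",cv2.resize(s["color"][130:300,240:420,::-1],(630,595)))
E
```

```text
t 21.75 th 0.3166 dR 0.94 N 2.12 A -0.9 Fy -2.55 op 0.00835677658264285
scene board tilt 0.3091 yaw -0.093 n 2032 hinge dist mm [np.float64(-14.4), np.float64(-15.2), np.float64(-15.8)]
```

View pics/i_scene.png

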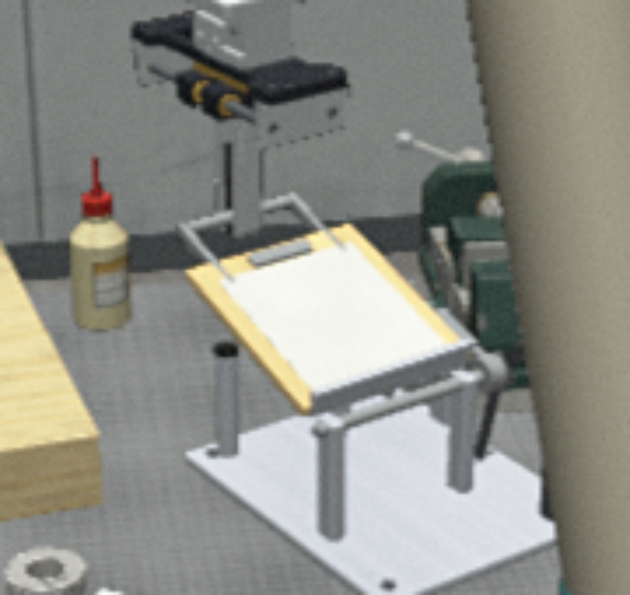

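Request:
arm_command([
  {"twist":[0,0,0],"translation":[1.3,0.5,4],"fingers":4},
  {"twist":[0,0,0],"translation":[2.5,0.5,8],"fingers":4},
  {"twist":[0,0,0],"translation":[3.8,0.5,12],"fingers":4},
  {"twist":[0,0,0],"translation":[5,0.5,16],"fingers":4},
  {"twist":[0,0,0],"translation":[6,0.5,20],"fingers":4},
  {"twist":[0,0,0],"translation":[7,0.5,24],"fingers":4},
  {"twist":[0,0,0],"translation":[7.9,0.5,28],"fingers":4},
  {"twist":[0,0,0],"translation":[8.7,0.5,32],"fingers":4},
  {"twist":[0,0,0],"translation":[9.4,0.5,36],"fingers":4},
  {"twist":[0,0,0],"translation":[10,0.5,40],"fingers":4},
  {"twist":[0,0,0],"translation":[10.5,0.5,44],"fingers":4},
  {"twist":[0,0,0],"translation":[11,0.5,48],"fingers":4},
  {"twist":[0,0,0],"translation":[11.4,0.5,52],"fingers":4},
  {"twist":[0,0,0],"translation":[11.6,0.5,55],"fingers":4},
  {"twist":[0,0,0],"translation":[11.6,0.5,55],"fingers":4},
  {"twist":[0,0,0],"translation":[11.6,0.5,55],"fingers":4},
])

```text
time_s: 23.45
ee_pos: [0.6069, -0.0058, 0.0941]
ee_rot: [[0.997, -0.078, -0.0], [-0.078, -0.997, 0.0], [-0.0, -0.0, -1.0]]
contact_force: [2.5, 2.3, -0.7]
opening: 0.0086
```

```bash
python3 - <<'E'
from h import *
avg(4)
s=tilt("scene")
E
```

```text
t 23.65 th 0.0423 dR 0.54 N 1.97 A -2.73 Fy 1.85 op 0.008649873248405002
scene board tilt 0.0413 yaw -0.117 n 1540 hinge dist mm [np.float64(-15.1), np.float64(-15.2), np.float64(-15.3)]
```

Request:
arm_command([
  {"twist":[0,0,0],"translation":[0.3,0,3],"fingers":4},
  {"twist":[0,0,0],"translation":[0.5,0,6],"fingers":4},
  {"twist":[0,0,0],"translation":[0.6,0,8.5],"fingers":4},
  {"twist":[0,0,0],"translation":[0.6,0,10],"fingers":4},
  {"twist":[0,0,0],"translation":[0.6,0,10],"fingers":4},
  {"twist":[0,0,0],"translation":[0.6,0,10],"fingers":4},
])

```text
time_s: 24.35
ee_pos: [0.6073, -0.0059, 0.0853]
ee_rot: [[0.997, -0.078, 0.0], [-0.078, -0.997, 0.0], [0.0, -0.0, -1.0]]
contact_force: [0.9, 3.1, 5.0]
opening: 0.0083
```

```bash
python3 - <<'E'
from h import *
avg(4)
s=tilt("scene")
cv2.imwrite("pics/j_scene.png",cv2.resize(s["color"][130:300,240:420,::-1],(630,595)))
E
```

```text
t 24.55 th -0.0014 dR 0.55 N -5.67 A 0.06 Fy 3.02 op 0.00837334238874819
scene board tilt 0.0028 yaw -0.497 n 1462 hinge dist mm [np.float64(-14.8), np.float64(-14.8), np.float64(-14.8)]
```

View pics/j_scene.png

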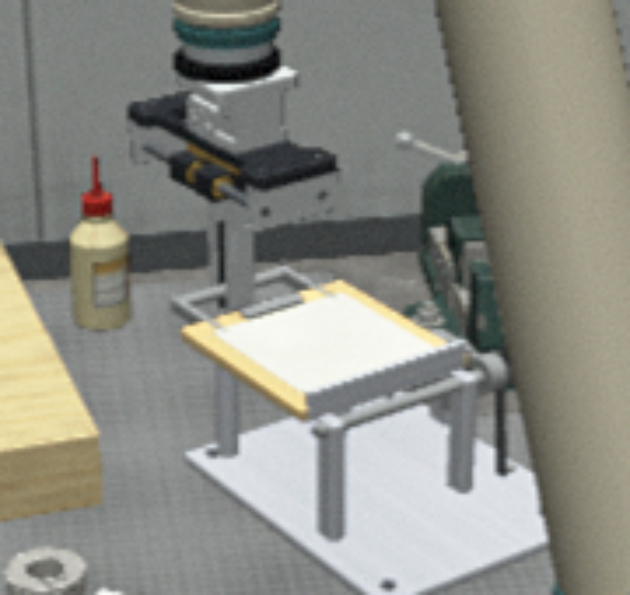

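Flat: arm angle -0.001, camera 0.003, pressing down at about 5.7 N. Now up to about 0.31.

Request:
arm_command([
  {"twist":[0,0,0],"translation":[-0.3,-0.5,-6],"fingers":4},
  {"twist":[0,0,0],"translation":[-0.6,-0.5,-11.3],"fingers":4},
  {"twist":[0,0,0],"translation":[-1.1,-0.5,-16.3],"fingers":4},
  {"twist":[0,0,0],"translation":[-1.6,-0.5,-21.4],"fingers":4},
  {"twist":[0,0,0],"translation":[-2.4,-0.5,-26.5],"fingers":4},
  {"twist":[0,0,0],"translation":[-3.2,-0.5,-31.6],"fingers":4},
  {"twist":[0,0,0],"translation":[-4.2,-0.5,-36.6],"fingers":4},
  {"twist":[0,0,0],"translation":[-5.3,-0.5,-41.6],"fingers":4},
  {"twist":[0,0,0],"translation":[-6.6,-0.5,-46.6],"fingers":4},
  {"twist":[0,0,0],"translation":[-7.9,-0.5,-51.5],"fingers":4},
  {"twist":[0,0,0],"translation":[-9.6,-0.5,-57.4],"fingers":4},
  {"twist":[0,0,0],"translation":[-11.6,-0.5,-63.2],"fingers":4},
  {"twist":[0,0,0],"translation":[-11.6,-0.5,-63.2],"fingers":4},
  {"twist":[0,0,0],"translation":[-11.6,-0.5,-63.2],"fingers":4},
  {"twist":[0,0,0],"translation":[-11.6,-0.5,-63.2],"fingers":4},
])

```text
time_s: 26.15
ee_pos: [0.5961, -0.0048, 0.1476]
ee_rot: [[0.997, -0.078, 0.001], [-0.078, -0.997, -0.0], [0.001, 0.0, -1.0]]
contact_force: [3.8, -1.0, -0.8]
opening: 0.0086
```

```bash
python3 - <<'E'
from h import *
avg(4)
s=tilt("scene")
E
```

```text
t 26.35 th 0.3066 dR 0.82 N 2.48 A -3.01 Fy -0.45 op 0.008817557664097649
scene board tilt 0.3041 yaw -0.076 n 2047 hinge dist mm [np.float64(-13.9), np.float64(-14.7), np.float64(-15.3)]
```

Request:
arm_command([
  {"twist":[0,0,0],"translation":[1,0,2.5],"fingers":4},
  {"twist":[0,0,0],"translation":[1.8,0,5],"fingers":4},
  {"twist":[0,0,0],"translation":[2.5,0,7],"fingers":4},
  {"twist":[0,0,0],"translation":[3,0,9],"fingers":4},
  {"twist":[0,0,0],"translation":[3,0,9],"fingers":4},
  {"twist":[0,0,0],"translation":[3,0,9],"fingers":4},
])

```text
time_s: 27.05
ee_pos: [0.599, -0.005, 0.1384]
ee_rot: [[0.997, -0.078, 0.0], [-0.078, -0.997, -0.0], [0.0, 0.0, -1.0]]
contact_force: [3.4, -1.1, -0.5]
opening: 0.009
```

```bash
python3 - <<'E'
from h import *
avg(5)
s=tilt("scene")
E
```

```text
t 27.3 th 0.2611 dR 0.78 N 1.78 A -3.9 Fy -1.39 op 0.008613035076988271
scene board tilt 0.2601 yaw -0.091 n 1989 hinge dist mm [np.float64(-13.9), np.float64(-14.6), np.float64(-15.1)]
```

Request:
arm_command([
  {"twist":[0,0,0],"translation":[0.3,0,1],"fingers":4},
  {"twist":[0,0,0],"translation":[0.6,0,2],"fingers":4},
  {"twist":[0,0,0],"translation":[0.8,0,3],"fingers":4},
  {"twist":[0,0,0],"translation":[0.8,0,3],"fingers":4},
  {"twist":[0,0,0],"translation":[0.8,0,3],"fingers":4},
])

```text
time_s: 27.9
ee_pos: [0.5999, -0.0051, 0.1357]
ee_rot: [[0.997, -0.078, 0.001], [-0.078, -0.997, -0.0], [0.001, 0.0, -1.0]]
contact_force: [3.5, -2.1, 2.4]
opening: 0.0087
```

```bash
python3 - <<'E'
from h import *
avg(5)
s=tilt("scene")
E
```

```text
t 28.15 th 0.2467 dR 0.76 N -1.87 A -4.61 Fy -1.49 op 0.008635554878467854
scene board tilt 0.2406 yaw -0.083 n 1913 hinge dist mm [np.float64(-14.5), np.float64(-15.1), np.float64(-15.6)]
```

Request:
arm_command([
  {"twist":[0,0,0],"translation":[0.2,0,0.6],"fingers":4},
  {"twist":[0,0,0],"translation":[0.2,0,0.6],"fingers":4},
  {"twist":[0,0,0],"translation":[0.2,0,0.6],"fingers":4},
])

```text
time_s: 28.55
ee_pos: [0.6, -0.0051, 0.135]
ee_rot: [[0.997, -0.078, 0.0], [-0.078, -0.997, -0.0], [0.0, 0.0, -1.0]]
contact_force: [3.6, -2.3, 4.8]
opening: 0.0085
```

```bash
python3 - <<'E'
from h import *
avg(5)
s=tilt("scene");s=tilt("top")
E
```

```text
t 28.8 th 0.2431 dR 0.75 N -3.0 A -5.1 Fy -2.61 op 0.008619942898580566
scene board tilt 0.2386 yaw -0.09 n 1945 hinge dist mm [np.float64(-14.5), np.float64(-15.1), np.float64(-15.6)]
top board tilt 0.232 yaw -0.07 n 609 hinge dist mm [np.float64(-12.7), np.float64(-13.2), np.float64(-13.8)]
```

Request:
arm_command([
  {"twist":[0,0,0],"translation":[0.6,0.2,-0.6],"fingers":4},
  {"twist":[0,0,0],"translation":[0.9,0.4,-1],"fingers":4},
  {"twist":[0,0,0],"translation":[0.9,0.4,-1],"fingers":4},
  {"twist":[0,0,0],"translation":[0.9,0.4,-1],"fingers":4},
])

```text
time_s: 29.4
ee_pos: [0.5999, -0.0051, 0.1354]
ee_rot: [[0.997, -0.078, -0.002], [-0.078, -0.997, 0.001], [-0.002, -0.0, -1.0]]
contact_force: [2.7, -0.9, 2.6]
opening: 0.0091
```

```bash
python3 - <<'E'
from h import *
avg(6)
s=tilt("scene")
cv2.imwrite("pics/k_scene.png",cv2.resize(s["color"][130:300,240:420,::-1],(630,595)))
E
```

```text
t 29.7 th 0.2455 dR 0.74 N -0.8 A -1.75 Fy -0.45 op 0.008668609112118105
scene board tilt 0.2411 yaw -0.084 n 1949 hinge dist mm [np.float64(-14.3), np.float64(-14.8), np.float64(-15.4)]
```

View pics/k_scene.png

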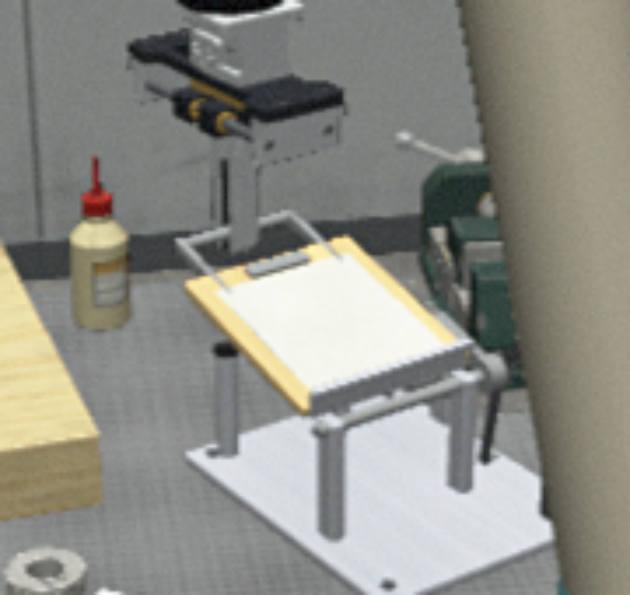

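The load is nearly off the bar. Before letting go I'll press down a little to check that the notch really holds.

Request:
arm_command([
  {"twist":[0,0,0],"translation":[0.3,0,1],"fingers":4},
  {"twist":[0,0,0],"translation":[0.6,0,2],"fingers":4},
  {"twist":[0,0,0],"translation":[0.8,0,3],"fingers":4},
  {"twist":[0,0,0],"translation":[0.8,0,3],"fingers":4},
  {"twist":[0,0,0],"translation":[0.8,0,3],"fingers":4},
])

```text
time_s: 30.3
ee_pos: [0.6006, -0.0052, 0.133]
ee_rot: [[0.997, -0.078, -0.002], [-0.078, -0.997, 0.0], [-0.002, -0.0, -1.0]]
contact_force: [-1.5, 0.2, 5.6]
opening: 0.0089
```

```bash
python3 - <<'E'
from h import *
avg(6)
s=tilt("scene")
E
```

```text
t 30.6 th 0.2332 dR 0.75 N -5.46 A 0.39 Fy 0.53 op 0.008462500090203166
scene board tilt 0.2303 yaw -0.077 n 1889 hinge dist mm [np.float64(-14.3), np.float64(-14.9), np.float64(-15.4)]
```

Request:
arm_command([
  {"twist":[0,0,0],"translation":[-0.3,0,-1],"fingers":4},
  {"twist":[0,0,0],"translation":[-0.6,0,-2],"fingers":4},
  {"twist":[0,0,0],"translation":[-0.8,0,-3],"fingers":4},
  {"twist":[0,0,0],"translation":[-0.8,0,-3],"fingers":4},
  {"twist":[0,0,0],"translation":[-0.8,0,-3],"fingers":4},
])

```text
time_s: 31.2
ee_pos: [0.6, -0.0052, 0.1354]
ee_rot: [[0.997, -0.078, -0.002], [-0.078, -0.997, 0.0], [-0.002, -0.0, -1.0]]
contact_force: [-2.7, 0.8, 2.2]
opening: 0.0087
```

```bash
python3 - <<'E'
from h import *
avg(6)
s=tilt("scene")
E
```

```text
t 31.5 th 0.2452 dR 0.8 N -2.04 A 3.11 Fy 1.66 op 0.00850115943458844
scene board tilt 0.2409 yaw -0.087 n 1900 hinge dist mm [np.float64(-14.4), np.float64(-15.0), np.float64(-15.5)]
```

It's held: the load returns elastically instead of dragging. I'll ease up 1 mm, open, and check.

Request:
arm_command([
  {"twist":[0,0,0],"translation":[-0.5,0,-1],"fingers":4},
  {"twist":[0,0,0],"translation":[-0.5,0,-1],"fingers":4},
  {"twist":[0,0,0],"translation":[-0.5,0,-1],"fingers":12},
  {"twist":[0,0,0],"translation":[-0.5,0,-1],"fingers":16},
  {"twist":[0,0,0],"translation":[-0.5,0,-1],"fingers":20},
  {"twist":[0,0,0],"translation":[-0.5,0,-1],"fingers":30},
  {"twist":[0,0,0],"translation":[-0.5,0,-1],"fingers":34},
  {"twist":[0,0,0],"translation":[-0.5,0,-1],"fingers":34},
])

```text
time_s: 32.4
ee_pos: [0.6007, -0.0057, 0.1371]
ee_rot: [[0.997, -0.078, 0.001], [-0.078, -0.997, -0.0], [0.001, 0.0, -1.0]]
contact_force: [0.8, -0.2, -0.6]
opening: 0.0338
```

```bash
python3 - <<'E'
from h import *
st()
s=tilt("scene");s=tilt("scene")
cv2.imwrite("pics/l_scene.png",cv2.resize(s["color"][130:300,240:420,::-1],(630,595)))
E
```

```text
t 32.4 p [ 0.6007 -0.0057  0.1371] th 0.252 R-205.1 1.98 f [ 0.75 -0.22 -0.6 ] normal load 0.78 axial -0.59 op 0.0338
scene board tilt 0.2434 yaw -0.094 n 1946 hinge dist mm [np.float64(-14.5), np.float64(-15.1), np.float64(-15.7)]
scene board tilt 0.2461 yaw -0.097 n 1886 hinge dist mm [np.float64(-14.3), np.float64(-14.9), np.float64(-15.4)]
```

View pics/l_scene.png

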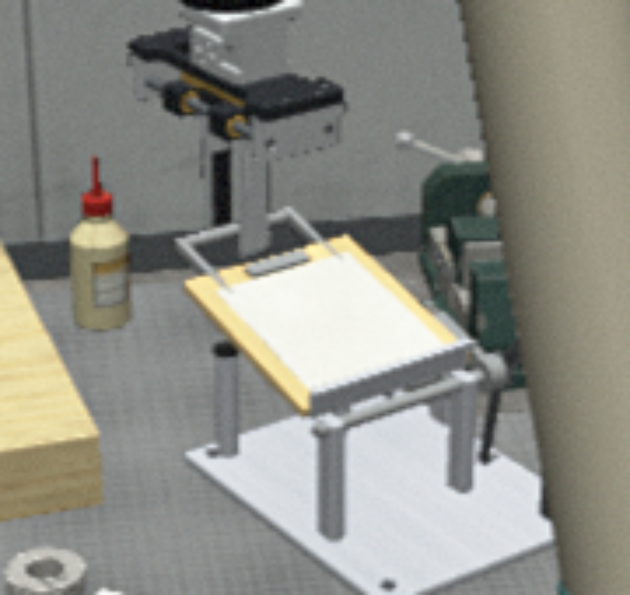

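The board holds at about 0.245 by the camera with the fingers open. Now straight up and clear.

Request:
arm_command([
  {"twist":[0,0,0],"translation":[0,0,-15],"fingers":34},
  {"twist":[0,0,0],"translation":[0,0,-30],"fingers":34},
  {"twist":[0,0,0],"translation":[0,0,-50],"fingers":34},
  {"twist":[0,0,0],"translation":[0,0,-80],"fingers":34},
  {"twist":[0,0,0],"translation":[0,0,-110],"fingers":34},
  {"twist":[0,0,0],"translation":[0,0,-110],"fingers":34},
  {"twist":[0,0,0],"translation":[0,0,-110],"fingers":34},
  {"twist":[0,0,0],"translation":[0,0,-110],"fingers":34},
])

```text
time_s: 33.4
ee_pos: [0.5993, -0.0053, 0.2452]
ee_rot: [[0.997, -0.078, -0.003], [-0.078, -0.997, 0.0], [-0.003, -0.0, -1.0]]
contact_force: [-0.7, 1.2, -0.0]
opening: 0.0338
```

```bash
python3 - <<'E'
from h import *
st()
for i in range(4): s=tilt("scene")
tilt("top")
cv2.imwrite("pics/m_scene.png",s["color"][:,:,::-1])
E
```

```text
t 33.4 p [ 0.5993 -0.0053  0.2452] th 0.6686 R-205.1 52.7 f [-0.69  1.17 -0.01] normal load -0.48 axial 0.62 op 0.0338
scene board tilt 0.2429 yaw -0.085 n 1945 hinge dist mm [np.float64(-14.5), np.float64(-15.1), np.float64(-15.6)]
scene board tilt 0.2438 yaw -0.088 n 1954 hinge dist mm [np.float64(-14.5), np.float64(-15.1), np.float64(-15.7)]
scene board tilt 0.2453 yaw -0.087 n 1924 hinge dist mm [np.float64(-14.2), np.float64(-14.8), np.float64(-15.4)]
scene board tilt 0.2453 yaw -0.082 n 1919 hinge dist mm [np.float64(-14.4), np.float64(-14.9), np.float64(-15.5)]
top board tilt 0.2373 yaw -0.076 n 1417 hinge dist mm [np.float64(-12.8), np.float64(-13.3), np.float64(-13.9)]
```

View pics/m_scene.png

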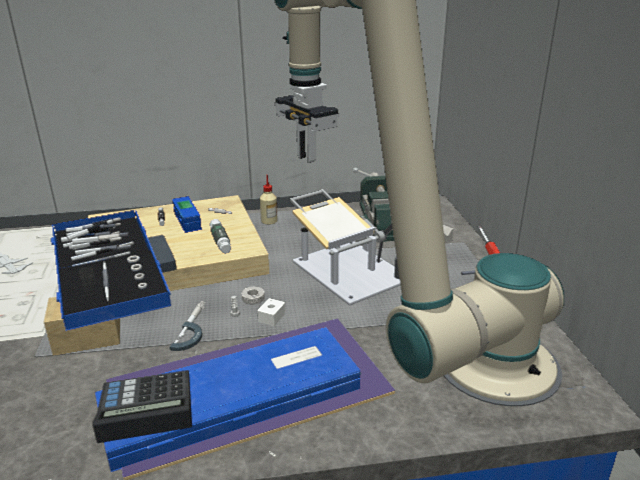

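```bash
python3 -c "
from bench import bot
print(bot.job_done(), bot.get_obs()['time_s'])"
```

```text
the job is handed in; nothing more can be done
the job is handed in; nothing more can be done
```

The board is resting in its lowest notch, let go, with the gripper clear above it. I handed the job in at about 34 s of the 69 s allowed.

**Top stop:** I gripped the bar and raised the board to about 1.19 rad. The spring engaged at about 1.15 rad and loaded at about 1 N/mm. The load reached about 7.5 N above the weight by the force reading, or about 9 N going by travel; I then pressed about 0.6 mm further, unread. The board later passed the upper notches freely on the way down, so the pawl had been thrown clear.

**Let down and catch:** I lowered it at no more than about 0.3 rad/s until it was flat (arm -0.001 rad, camera 0.003 rad). I then raised it to 0.306 rad and let it back down. Before releasing I pressed down on it, and it gave elastically and came back, so the notch was holding.

**Last checks:**
- **Angle:** after release the scene camera read 0.243–0.245 rad and did not drift; the top camera read 0.237. Both are inside the 0.235–0.295 window but near its low end. Before I moved the board, the cameras read 0.43 in what I took to be the 0.456 notch, so they may read about 0.02 low. That conflicts with their reading of near 0 when the board was flat.
- **Bystanders:** they look unmoved in the final scene picture; the oilstone is hidden behind the arm there, and I did not re-measure any of them.

**Mistake:** early on I repeated a relative move and took the open fingers 80 mm too low around the bar. The forces stayed under 2 N, nothing moved, and I backed out before gripping.

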